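# Break the lid stay and shut the packed specimen case

## Robot

A 7-joint arm with a two-finger parallel gripper is mounted at the origin on a cart in front of the work surface, level with it; the furniture and walls round the work are solid. World frame = base frame: x ahead of the robot, y to its left, z up, the work surface at z = 0. Lengths are in m, angles in rad, forces in N, time in s.
With the tool pointing down it reaches from about 0.4 to 0.85 m from the base axis. Payload 10.4 kg.
Tool frame: the origin (TCP) lies on the centre line of the jaws, within the pads' length; the fingertips stand 14 mm ahead of it and the grasp point (between the pads) lies 5 mm behind it (manip.tip_reach is the distance from the TCP to the fingertips, in m); z points along the fingers, y is the line along which they close (so a half turn about z gives the same grasp; the last joint's range is limited). The gripper opens to 85 mm and grips with 20 to 120 N. Pads are 22 mm wide; open, the fingers measure 114 mm over their backs; the gripper's body (76 mm by 85 mm) begins 54 mm behind the grasp point. The pads swing forward as they close: fully open they stand 13 mm farther back than shut.
Start: joints at [-1.361, 0.332, -0.065, 1.46, 0.022, 1.35, -0.088], TCP at [0.144, 0.608, 0.245] pointing down, gripper open.
Joint ranges: [-2.6, 2.6], [-0.5, 2.12], [-1.47, 1.34], [0.16, 2.42], [-1.27, 4.41], [0.06, 2.06], [-2.6, 2.6]. Speed limits (rad/s): [2.22, 2.22, 2.79, 2.79, 3.14, 3.14, 3.14].

## Interface

Orientations are given as a unit quaternion [x, y, z, w].
In Python, from workcell import manip gives the robot as it stands.
- The arm moves only by the shell command python3 -m pendant 'ROWS' [FORCE]. ROWS is JSON, a list of rows, each a list of 7 numbers: the shift along the tool's x, y, z in units of 50 mm (1.0 is 50 mm), then the turn, a rotation vector about the tool's x, y, z in units of 8 degrees (1.0 is 8 degrees), then the opening, from -1 (shut) to 1 (fully open), so that 0 is half open. In form: [[dx, dy, dz, ax, ay, az, jaw], ...]. A call has exactly 10 rows; each row is the pose to reach, as a shift and turn from the pose commanded when the call began, along the tool's axes at that moment; what a row does not reach only later rows make up. A row lasts 1/8 s, in which the tool goes at most 62.5 mm and 10.7 degrees, less where a joint would pass 70% of its speed; a pose out of reach is approached as far as the arm can. A call with a gripper value outside its range is refused whole. The fingers move at their own pace and stop on an object; FORCE is the grip in N (left out, the last holds). Time passes only in rows, so rows that repeat a pose let the fingers close, or fill a call up. It gives the time, the measured TCP pose, the force, the opening and the grip force at its end, in the units of the state.
- manip.get_obs(): the state, without advancing time (a new reading comes with each control period).
- manip.camera(name): name is "scene" or "top" or "wrist"; returns (picture, depth): 400x640x3 uint8, red, green, blue; 400x640 float32, m along the optical axis (not along the pixel's ray), 0 where there is no reading.
- manip.get_calibration(name): a dict with "fx", "fy", "cx", "cy" (pixels), "xyz" and "orientation" of the camera in the world. Camera axes: x right, y up, looking along -z (the intrinsics and any distortion apply to the point x, -y, -z); pixel columns grow to the right and rows downward; lengths in m; the calibration is good to about 2 mm. A picture is of the moment at which its call begins: read the wrist's pose just before it. get_calibration takes no time and is no camera call; for the wrist camera it gives the pose at the moment of the call.
- manip.hand_in(): hands the job in; it is judged then, once.
Trained networks look in the newest picture that a camera, given by its name, has taken for a name from the list of things; names that differ only in an ending like _2 or _b are one class to them, and where a whole thing is asked for, a point or a joint stands for the part that bears it (a point fixed in the world has none). Each returns a list of dicts, best first, with "p" (0 to 1); they miss things now and then, are a little off and sometimes report something else, mostly with a low value. They report only what shows in the picture. A call takes as long as a camera call.
- manip.find_in(thing, camera): "box" ([left, top, right, bottom] in pixels, round what is visible of it).
- manip.trace(thing, camera): "pixels" (400x640 bool, what is visible of it) and "box" ([left, top, right, bottom] in pixels, round what is visible of it).
- manip.tip_of(thing, camera): "pixel" ([column, row] in pixels: a listed point, or the origin of a listed thing).
The state is a dict: "clock": time; "joint_pos": joint angles; "joint_velocities": joint speeds; "tau": joint torques, N m; "position": TCP position; "ee_rot": TCP orientation; "ft_force": force on the tool from outside, world axes, zero at the start; "torque": the same for the moment, N m; "grip_width": opening from 0.0 (shut) to 1.0 (fully open); "grasp_force": force on a finger pad.
Only numpy, scipy, OpenCV 4.12 (cv2) and the standard library are available. Lean on these libraries where they do the work, as an engineer would, in place of code of your own. Each camera call takes 0.05 s, during which the arm holds its last target. There are 200 camera calls.

## Task

The blue specimen case is packed and ready to go. Its lid is held up by a locked folding stay: press the red thumb plate at the stay's knee down until the knee breaks and folds, then push the blue lid forward and down from its outer face until the case is fully shut. Leave the grey case standing open as it is.

Things in the scene. Friction and masses are not known exactly. Their poses are not given: they have to be found in the camera images.
- blue_case: Blue specimen case, three cups inside, fixed; in mm: 230 deep (x), 210 wide (y), rim 90 high. Origin: centre of underside; x runs front (carry handle) to back, y left, z up. Lid hinge axis along y at x=+110, z=90. Lid: flat panel, 225 from hinge axis to free edge, underside in the hinge-axis plane, 12 thick; shut, its top is at z=102. Held open at 1.25 rad above level, free edge at x=+39, z=304.
- blue_thumb_plate (a point): Top centre of the red thumb plate at the stay's knee, just inside the left wall: 48 x 26 x 5 mm, level while locked; then at case-frame mm x=-39, y=+71, z=+137. It rides on the lower link, pivot 59 in front of and 53 below this point. Pressed, it yields at 5 to 20 N: links in line when 7 down, broken when 20 down and 13 back, 33 down and 18 back is safe. It stays folded when let go.
- blue_stay (a joint): Fold of the blue stay's knee, rad: 0 = locked just over centre (the lid cannot then be pushed down), 0.2 = links in line, above 0.5 = broken; about 1.9 with the lid shut.
- blue_lid (a joint): How far the blue lid has been lowered, rad: 0 = held open by the stay, 1.25 = fully shut. Breaking the stay lowers it by about 0.1 or less. After that about 5 N on its outer (back, then top) face near the free edge swings it forward and down; pressed straight down on its rounded end edge while it stands steep, it only jams. The stiff hinge keeps it wherever it is left, so push it right down.
- grey_case: The same case in grey, nearly empty (one petri dish), fixed and likewise standing open on its locked stay; sizes, origin and axes as for the blue case. To be left alone.
- grey_lid (a joint): How far the grey case's lid has been lowered, rad: 0 = held open by its stay (as it must remain), 1.25 = shut.

How it is judged:
By the outcome, as a careful person would: the job done as asked, in the order asked, and still so for the second after the job is handed in, with the robot touching nothing.
It also fails if it takes over 54 s, if anything falls off the work surface, if the arm or the gripper's body presses on something with over 40 N, if the wrist force passes 120 N, or if a joint passes its speed limit or range.

## Working session

There is one attempt and no reset: what is moved stays moved. The work goes in short steps, Python scripts to look and compute and a shell command to move; the robot and the scene stay as the last step left them, time stands still between calls to the robot, and variables do not carry over. Pictures are saved under pics/ and viewed, at most 10 in all, crops included, and the job is handed in when it is done.

```bash
mkdir -p pics; ls
cat > h.py <<'E'
import numpy as np,cv2
from scipy.spatial.transform import Rotation as R
from workcell import manip
def px2w(cal,u,v,d):
    p=np.array([(u-cal['cx'])/cal['fx']*d,-(v-cal['cy'])/cal['fy']*d,-d])
    return R.from_quat(cal['orientation']).apply(p.T if p.ndim>1 else p)+np.array(cal['xyz'])
def w2px(cal,P):
    p=R.from_quat(cal['orientation']).inv().apply(np.array(P)-np.array(cal['xyz']))
    p=np.atleast_2d(p); return np.c_[cal['cx']+cal['fx']*p[:,0]/-p[:,2],cal['cy']-cal['fy']*p[:,1]/-p[:,2]]
E
python3 - <<'E'
from h import *
for c in ['scene','top']:
    cal=manip.get_calibration(c); print(c,cal)
    im,d=manip.camera(c); cv2.imwrite(f'pics/{c}0.png',im[...,::-1]); np.save(f'{c}0.npy',d)
    for t in ['blue_thumb_plate','blue_case','grey_case']:
        for r in manip.tip_of(t,c)[:2]:
            u,v=map(int,np.round(r['pixel'])); 
            print(t,r['pixel'],r['p'],px2w(cal,u,v,np.median(d[v-1:v+2,u-1:u+2])) if 0<=v<400 and 0<=u<640 else '')
o=manip.get_obs(); print(o['clock'],o['position'],o['ee_rot'],o['ft_force'])
E
```

```text
pics
scene {'fx': 421.45382378852986, 'fy': 421.45382378852986, 'cx': 317.9363996747088, 'cy': 192.4836770444823, 'xyz': array([-0.06076224, -0.62825918,  0.49979598]), 'orientation': array([ 0.50293148, -0.20714989, -0.29657692,  0.78497833])}
blue_thumb_plate [378.2, 211.9] 0.75 [ 0.5192809  -0.17842156  0.138324  ]
blue_case [409.8, 283.6] 0.55 [ 0.45450922 -0.30989066  0.07527686]
grey_case [259.3, 216.3] 0.59 [0.4035171  0.05374765 0.07494514]
top {'fx': 427.5860216030829, 'fy': 427.5860216030829, 'cx': 322.680567446315, 'cy': 201.58485263587647, 'xyz': array([0.36950865, 0.00647626, 1.05797856]), 'orientation': array([ 0.06540109, -0.06267341, -0.70098651,  0.70739851])}
blue_case [431.3, 210.5] 0.93 [ 0.54326645 -0.25815247  0.00732219]
grey_case [250.1, 229.4] 0.74 [0.49181256 0.19048174 0.00660564]
0.4 [0.14419296 0.60809912 0.24520415] [ 1.16131320e-01  9.93233865e-01 -7.53239957e-05 -1.50353439e-05] [0.05219781 0.89107911 0.24115632]
```

View pics/scene0.png

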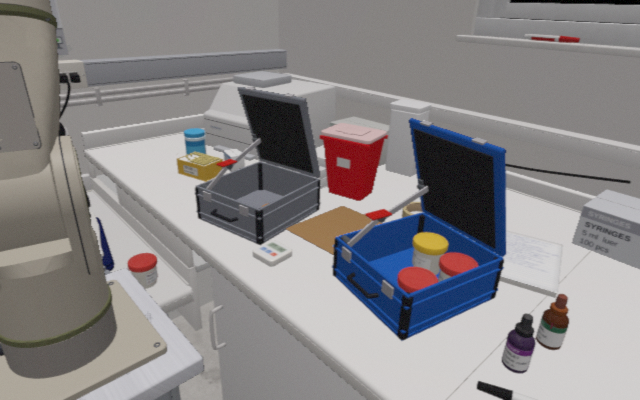

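View pics/top0.png

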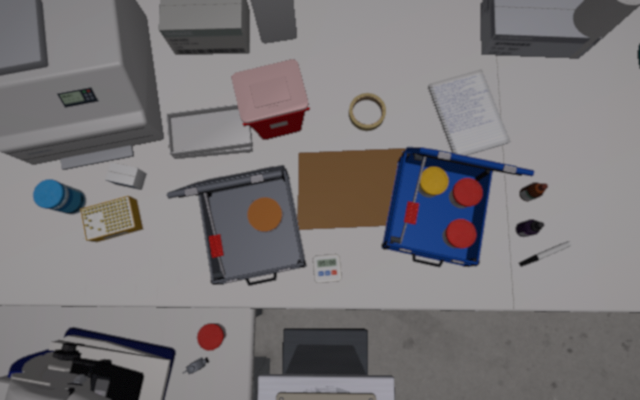

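The blue case is on the right, with its red plate at about (378,213) in the scene view and (411,212) in the top view. Its handle faces the robot at (427,262) in the top view. Next I fit the yaw from the rim.

Run:
```python
from h import *
c='top';cal=manip.get_calibration(c); im,d=manip.camera(c)
v,u=np.mgrid[0:400,0:640]; P=px2w(cal,u.ravel(),v.ravel(),d.ravel()).reshape(400,640,3)
hsv=cv2.cvtColor(im,cv2.COLOR_RGB2HSV)
print(np.round([P[212,411],P[210,411],P[214,412]],3), hsv[212,411])
m=(hsv[...,0]>100)&(hsv[...,0]<130)&(hsv[...,1]>120)&(u>370)&(u<540)&(v>130)&(v<275)
rim=m&(abs(P[...,2]-.09)<.008)&(P[...,0]<.68)
q=P[rim]; (cx,cy),(w,h),a=cv2.minAreaRect(q[:,:2].astype(np.float32)); print(len(q),cx,cy,w,h,a)
print(np.round(cv2.boxPoints(((cx,cy),(w,h),a)),3))
lid=m&(P[...,2]>.13); q=P[lid]; print(len(q)); 
# lid top edge
t=q[q[:,2]>.29]; print(t.min(0),t.max(0)); pf=np.polyfit(t[:,1],t[:,0],1);print(pf, np.degrees(np.arctan(pf[0])))
red=((hsv[...,0]<8)|(hsv[...,0]>172))&(hsv[...,1]>150)&(u>400)&(u<424)&(v>195)&(v<230)
q=P[red]; q=q[abs(q[:,2]-.137)<.01]; print('red',len(q),q.mean(0),np.median(q,0)); print(cv2.minAreaRect(q[:,:2].astype(np.float32)))
```

```text
[[ 0.517 -0.182  0.138]
 [ 0.521 -0.181  0.139]
 [ 0.513 -0.184  0.136]] [  0 192 141]
842 0.5369893312454224 -0.2573022246360779 0.21167053282260895 0.22709552943706512 77.97451782226562
[[ 0.404 -0.337]
 [ 0.626 -0.384]
 [ 0.67  -0.177]
 [ 0.448 -0.13 ]]
733
[ 0.36950865 -0.36881649  0.29001586] [0.61122457 0.00647626 1.05797856]
[-0.33128174  0.49195142] -18.329090839150485
red 204 [ 0.51628923 -0.18201911  0.13716723] [ 0.51694774 -0.18203214  0.13714881]
((0.5166304111480713, -0.18245600163936615), (0.022772978991270065, 0.044946569949388504), 78.02030181884766)
```

```bash
cat >> h.py <<'E'
C0=np.array([0.538,-0.259,0]); RL=R.from_euler('z',-12,degrees=True)
def L2W(p): return C0+RL.apply(np.array(p)/1000.)
def W2L(p): return RL.inv().apply(np.array(p)-C0)*1000
def units(tcp_local_mm):   # shift from present pose in tool units
    o=manip.get_obs(); return np.round(R.from_quat(o['ee_rot']).inv().apply(L2W(tcp_local_mm)-o['position'])/.05,2)
def turn(axloc,deg,yaw=True):
    pass
def st():
    o=manip.get_obs(); r=R.from_quat(o['ee_rot']).as_matrix()
    print('t',round(o['clock'],2),'local tcp',np.round(W2L(o['position']),1),'toolz local',np.round(RL.inv().apply(r[:,2]),2),'toolx local',np.round(RL.inv().apply(r[:,0]),2),'F local',np.round(RL.inv().apply(o['ft_force']),1))
E
python3 - <<'E'
from h import *
st()
im,d=manip.camera('wrist'); cv2.imwrite('pics/w0.png',im[...,::-1]); c=manip.get_calibration('wrist'); print('cam in tool',R.from_quat(manip.get_obs()['ee_rot']).inv().apply(c['xyz']-manip.get_obs()['position']))
for w in [(0.38,0.25,0.36),(0.43,0.05,.36)]: print(w,units(W2L(w)))
for p in [(-35.5,68,210),(-35.5,68,160)]: print(p,L2W(p),units(p))
E
```

```text
t 0.45 local tcp [-565.5  766.3  245.3] toolz local [ 0. -0. -1.] toolx local [-1.    0.02 -0.  ] F local [-0.6 -0.2  0.1]
cam in tool [ 0.07405328 -0.00128558 -0.12769165]
(0.38, 0.25, 0.36) [-6.24 -5.88 -2.29]
(0.43, 0.05, 0.36) [-8.14 -9.54 -2.29]
(-35.5, 68, 210) [ 0.51741376 -0.1851051   0.21      ] [-10.92 -13.72   0.71]
(-35.5, 68, 160) [ 0.51741376 -0.1851051   0.16      ] [-10.92 -13.72   1.71]
```

```bash
python3 -m pendant '[[-0.5,0,-1.2,0,0,0,0],[-1.5,-0.5,-2.3,0,0,0,-1],[-2.5,-1.2,-2.3,0,0,0,-1],[-3.5,-2.1,-2.3,0,0,0,-1],[-4.3,-3,-2.3,0,0,0,-1],[-5,-4,-2.3,0,0,0,-1],[-5.7,-5,-2.3,0,0,0,-1],[-6.3,-6,-2.3,0,0,0,-1],[-6.9,-7,-2.3,0,0,0,-1],[-7.4,-8,-2.3,0,0,0,-1]]' 40
python3 - <<'E'
from h import *
st()
for p in [(-60,68,330),(-35.5,68,210),(-35.5,68,160)]: print(units(p))
E
```

```text
clock: 1.75
position: [0.4123, 0.1313, 0.3605]
ee_rot: [0.116, 0.993, 0.0, 0.0]
ft_force: [1.1, -0.3, -0.2]
grip_width: 0.001
grasp_force: 0.0
t 1.75 local tcp [-204.1  355.6  360.5] toolz local [ 0.  0. -1.] toolx local [-1.    0.02 -0.  ] F local [ 1.1 -0.1 -0.2]
[-3.02 -5.68  0.61]
[-3.51 -5.67  3.01]
[-3.51 -5.67  4.01]
```

```bash
python3 -m pendant '[[-0.5,-1,0,0,0,0,-1],[-1,-2,0,0,0,0,-1],[-1.5,-3,0,0,0,0,-1],[-2,-4,0,0,0,0,-1],[-2.5,-5,0.3,0,-0.8,0,-1],[-3,-5.67,0.8,0,-1.6,0,-1],[-3.4,-5.67,1.6,0,-2.5,0,-1],[-3.51,-5.67,2.4,0,-2.5,0,-1],[-3.51,-5.67,3,0,-2.5,0,-1],[-3.51,-5.67,3,0,-2.5,0,-1]]'
python3 - <<'E'
from h import *
st()
c='scene';cal=manip.get_calibration(c); im,d=manip.camera(c); 
o=manip.get_obs();tip=np.array(o['position'])+.014*R.from_quat(o['ee_rot']).apply([0,0,1])
im2=im.copy()
for p,col in [(tip,(0,255,0)),(L2W((-39,71,137)),(255,255,0))]:
    x=w2px(cal,p)[0]; cv2.circle(im2,tuple(int(a) for a in x),2,col,-1)
x=w2px(cal,tip)[0]; x=np.clip(x.astype(int),[90,90],[550,310])
cv2.imwrite('pics/s1.png',cv2.resize(im2[x[1]-90:x[1]+90,x[0]-90:x[0]+90],None,fx=3.3,fy=3.3)[...,::-1])
for p in [(-35.5,68,158),(-33,68,152),(-26,68,138),(-17,68,119)]: print(units(p))
E
```

```text
clock: 3.0
position: [0.516, -0.1826, 0.2086]
ee_rot: [0.114, 0.978, -0.02, 0.171]
ft_force: [-0.4, 0.2, 0.6]
grip_width: -0.001
grasp_force: 0.0
t 3.0 local tcp [-37.4  70.2 208.6] toolz local [ 0.34 -0.01 -0.94] toolx local [-0.94  0.02 -0.34] F local [-0.4  0.1  0.6]
[ 0.34 -0.04  0.99]
[ 0.33 -0.04  1.12]
[ 0.3  -0.04  1.43]
[ 0.26 -0.03  1.85]
```

View pics/s1.png

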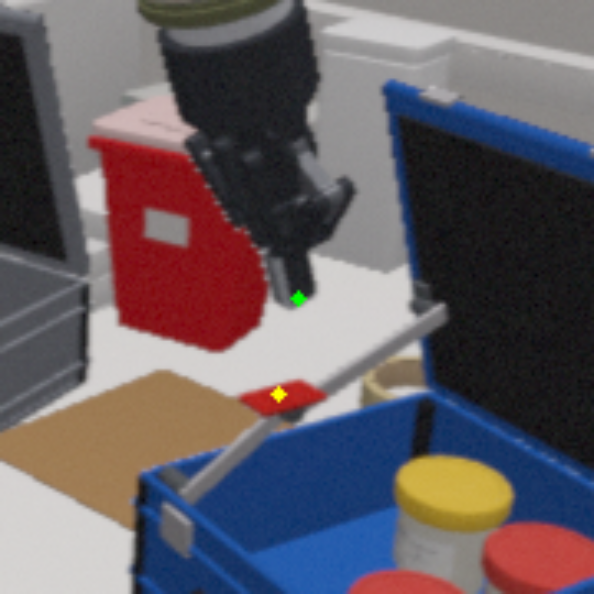

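The crop shows the fingertips (green) straight above the plate and the plate mark (yellow) at the centre of the red plate. Now I press along the arc.

```bash
python3 -m pendant '[[0.2,-0.04,0.5,0,0,0,-1],[0.34,-0.04,0.9,0,0,0,-1],[0.33,-0.04,1.05,0,0,0,-1],[0.33,-0.04,1.15,0,0,0,-1],[0.32,-0.04,1.25,0,0,0,-1],[0.31,-0.04,1.35,0,0,0,-1],[0.3,-0.04,1.45,0,0,0,-1],[0.28,-0.04,1.6,0,0,0,-1],[0.27,-0.04,1.75,0,0,0,-1],[0.26,-0.04,1.9,0,0,0,-1]]'
python3 - <<'E'
from h import *
st()
c='scene';cal=manip.get_calibration(c); im,d=manip.camera(c); 
cv2.imwrite('pics/s2.png',cv2.resize(im[100:290,310:520],None,fx=3,fy=3)[...,::-1])
E
```

```text
clock: 4.3
position: [0.5391, -0.1893, 0.1184]
ee_rot: [0.114, 0.978, -0.02, 0.175]
ft_force: [1.3, 1.5, 6.3]
grip_width: -0.001
grasp_force: 3.1
t 4.3 local tcp [-13.4  68.4 118.4] toolz local [ 0.35 -0.01 -0.94] toolx local [-0.94  0.02 -0.35] F local [1.  1.8 6.3]
```

View pics/s2.png

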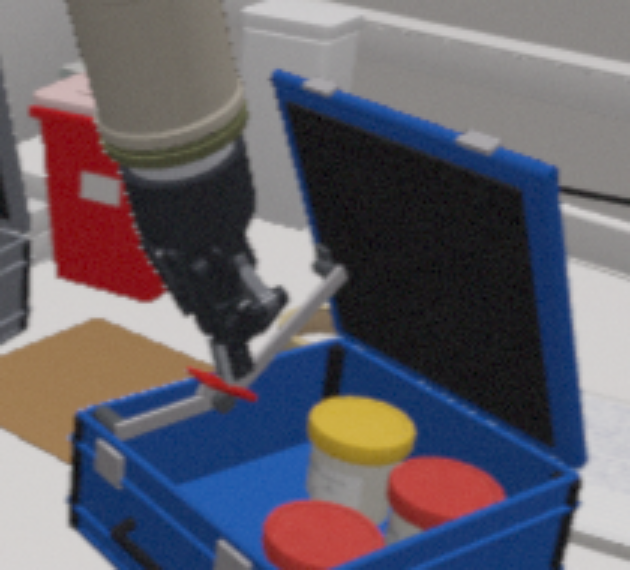

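The knee is broken and folded, with the plate tilted at about (222,383) in the crop. I withdraw and go over the lid to its back.

```bash
python3 -m pendant '[[0,0,-0.6,0,0,0,-1],[0,0,-1.6,0,0,0,-1],[0,0,-2.8,0,0,0,-1],[-0.1,-0.3,-4,0,0,0,-1],[-0.5,-0.8,-5,0,0.8,0,-1],[-0.9,-1.37,-5.1,0,1.7,0,-1],[-1.8,-1.37,-4.9,0,2.5,0,-1],[-2.8,-1.37,-4.5,0,2.5,0,-1],[-3.74,-1.37,-4.2,0,2.5,0,-1],[-3.9,-1.37,-4.1,0,2.5,0,-1]]'
python3 - <<'E'
from h import *
st()
c='scene';cal=manip.get_calibration(c); im,d=manip.camera(c); 
hsv=cv2.cvtColor(im,cv2.COLOR_RGB2HSV)
v,u=np.mgrid[0:400,0:640]; P=px2w(cal,u.ravel(),v.ravel(),d.ravel())
m=((d.ravel()>0)&(u.ravel()>330)); Q=W2L(P[m]); Q=Q[(abs(Q[:,1])<95)&(Q[:,2]>150)&(Q[:,2]<280)&(Q[:,0]>20)&(Q[:,0]<125)]
pf=np.polyfit(Q[:,2],Q[:,0],1); print(len(Q),'x at z=90,200,300:',np.polyval(pf,[90,200,300]), 'phi',np.pi/2-np.arctan(-pf[0]))
cv2.imwrite('pics/s3.png',cv2.resize(im[80:330,280:560],None,fx=2.2,fy=2.2)[...,::-1])
E
```

```text
clock: 5.6
position: [0.6335, -0.2815, 0.3749]
ee_rot: [0.114, 0.993, 0.0, -0.001]
ft_force: [0.7, 0.5, 2.9]
grip_width: 0.001
grasp_force: 0.0
t 5.6 local tcp [ 98.1  -2.2 374.9] toolz local [-0.  0. -1.] toolx local [-1.    0.02  0.  ] F local [0.6 0.6 2.9]
4531 x at z=90,200,300: [107.43893797  58.69967137  14.39124718] phi 1.1537084096643178
```

View pics/s3.png

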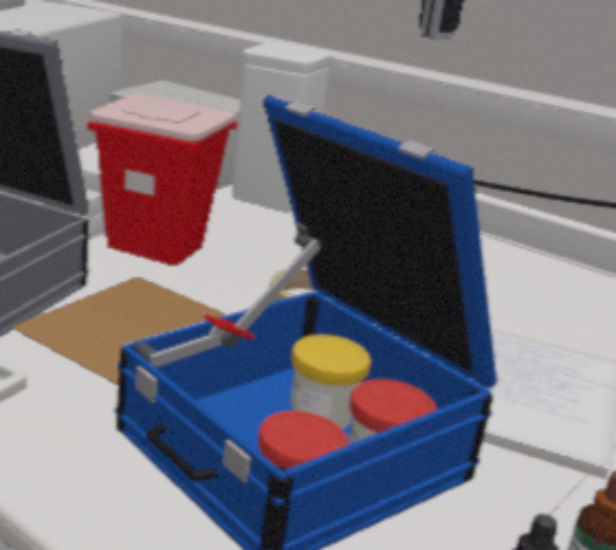

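The stay remains folded and the lid is at about 1.15 rad. The fingers are behind and above it, at about (440,20). I go down behind it and push along its arc.

```bash
python3 -m pendant '[[0,0,0.9,0,0,0,-1],[0.1,0,1.7,0,0,0,-1],[0.6,0,1.86,0,0,0,-1],[0.88,0,1.88,0,0,0,-1],[1.14,0,2,0,0,0,-1],[1.39,0,2.12,0,0,0,-1],[1.71,0,2.32,0,0,0,-1],[2.02,0,2.55,0,0,0,-1],[2.29,0,2.8,0,0,0,-1],[2.54,0,3.1,0,0,0,-1]]'; python3 -c "
from h import *
st()"
```

```text
clock: 6.9
position: [0.5071, -0.2529, 0.2211]
ee_rot: [0.116, 0.993, -0.0, 0.001]
ft_force: [0.6, -2.0, 0.9]
grip_width: 0.0
grasp_force: 0.9
t 6.9 local tcp [-31.5  -0.5 221.1] toolz local [ 0. -0. -1.] toolx local [-1.    0.02 -0.  ] F local [ 1.  -1.8  0.9]
```

```bash
python3 -m pendant '[[0.22,0,0.32,0,0,0,-1],[0.41,0,0.64,0,0,0,-1],[0.56,0,1,0,0,0,-1],[0.68,0,1.36,0,0,0,-1],[0.76,0,1.7,0,0,0,-1],[0.8,0,1.95,0,0,0,-1],[0.8,0,2.08,0,0,0,-1],[0.8,0,2.14,0,0,0,-1],[0.8,0,2.18,0,0,0,-1],[0.8,0,2.22,0,0,0,-1]]'
python3 - <<'E'
from h import *
st()
im,d=manip.camera('scene'); cv2.imwrite('pics/s4.png',cv2.resize(im[80:330,280:560],None,fx=2.2,fy=2.2)[...,::-1])
E
```

```text
clock: 8.15
position: [0.4682, -0.2438, 0.1151]
ee_rot: [0.117, 0.993, 0.003, -0.001]
ft_force: [-39.6, 26.6, 109.9]
grip_width: -0.002
grasp_force: 55.1
t 8.15 local tcp [-71.4   0.3 115.1] toolz local [-0.    0.01 -1.  ] toolx local [-1.    0.02  0.  ] F local [-44.2  17.8 109.9]
```

View pics/s4.png

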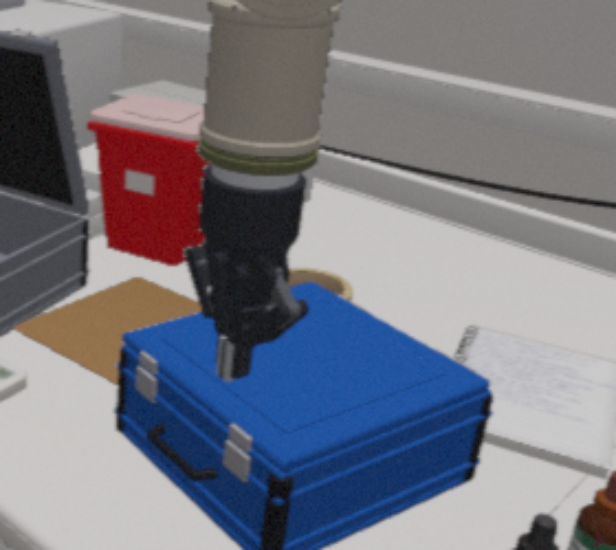

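The case is shut. The fingertip is pressing hard on the lid at about (232,375), close to the 120 N limit, so I lift off straight up.

```bash
python3 -m pendant '[[0,0,-0.15,0,0,0,-1],[0,0,-0.5,0,0,0,-1],[0,0,-1,0,0,0,-1],[0,0,-1.8,0,0,0,-1],[0,0,-2.6,0,0,0,-1],[0,0,-3.4,0,0,0,-1],[0.3,0,-3.8,0,0,0,-1],[0.3,0,-3.8,0,0,0,-1],[0.3,0,-3.8,0,0,0,-1],[0.3,0,-3.8,0,0,0,-1]]'
python3 - <<'E'
from h import *
st()
c='top';cal=manip.get_calibration(c); im,d=manip.camera('scene'); cv2.imwrite('pics/s5.png',im[...,::-1])
cal=manip.get_calibration('scene'); v,u=np.mgrid[0:400,0:640]; P=W2L(px2w(cal,u.ravel(),v.ravel(),d.ravel()))
for x in (-100,-50,0,50,90):
    q=P[(abs(P[:,0]-x)<8)&(abs(P[:,1])<80)&(P[:,2]>60)&(P[:,2]<200)]; print(x,len(q),np.median(q[:,2]))
E
```

```text
clock: 9.45
position: [0.4537, -0.2398, 0.2991]
ee_rot: [0.116, 0.993, -0.0, -0.001]
ft_force: [-0.3, -0.3, -0.1]
grip_width: 0.002
grasp_force: 0.0
t 9.45 local tcp [-86.4   1.2 299.1] toolz local [-0. -0. -1.] toolx local [-1.    0.02  0.  ] F local [-0.2 -0.4 -0.1]
-100 470 103.34674341538978
-50 427 104.97065279141492
0 388 104.8974145388699
50 354 104.8904257262569
90 284 103.79544402626988
```

View pics/s5.png

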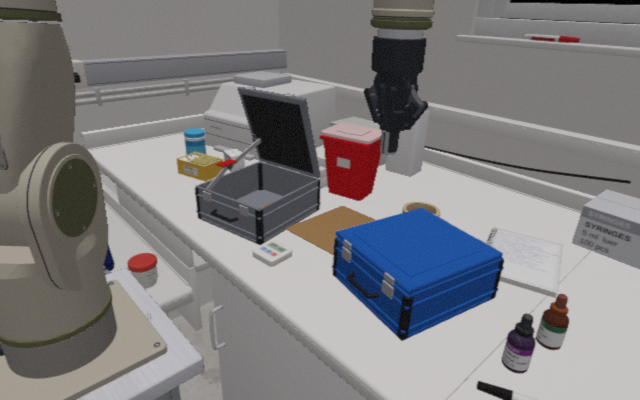

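The blue lid is flat, level within about 2 mm at z≈104 mm, so the case is shut. The grey case still stands open at (260,160), and the arm is clear of everything.

```bash
python3 -c "
from workcell import manip
print(manip.hand_in())"
```

```text
the job is handed in; nothing more can be done
None
```

The blue case's stay is broken and its lid fully shut, the grey case was left open, and the job was handed in at about 9.5 s; the final press on the lid read about 120 N at the wrist, right at the limit, so a brief overshoot cannot be ruled out.

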